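# Ink the doctor's stamp and stamp a prescription and its slip

### The job

Take the tall hand stamp with the oblong face, dip it onto the pad in the open ink tin and stamp the prescription; then ink it again and stamp the smaller slip. Each time press the stamp upright and firmly, but not hard, squarely inside the printed box with its front tab towards the bottom edge of the sheet (the edge nearest the robot), so that it marks no paper outside the box. Finally stand the stamp back, without dropping it, in the tray compartment it came from, and leave everything else on the desk where it is.

Things in the scene. Friction and masses are not known exactly. Their poses are not given: they have to be found in the camera images.
- stamp: Plain wooden-handled hand stamp: the one to use, tallest of the three in the tray, 100 mm high, 60 g. Oblong block 18 x 42 mm, 15 mm high, with a rubber face (16 x 40 mm) underneath; above it a 16 mm thick metal neck, then a round wooden handle 22 mm in diameter from z = 41 to 90 mm, domed above. Origin: centre of the underside (the face); z up along the handle, y along the 42 mm length, -x is the front, where a bare metal tab 12 mm wide stands out to 16 mm from the axis.
- stamp_face (a point): Centre of the stamp's rubber face (same point as the stamp's origin), axes as the stamp's.
- stamp_front (a point): Outer end of the stamp's front tab: at (-16, 0, 10.5) mm in the stamp's frame.
- stamp_grip (a point): Place to hold the stamp: on the axis of the handle, 74 mm above the face.
- tray: Fixed grey plastic tray with three compartments in a row along its y, 62 x 186 mm outside, walls 3 mm thick and 16 mm high, floor 3 mm thick. Compartments 56 x 58 mm inside, centres at y = -61, 0 and +61 mm. Origin: centre of the underside. One stamp stands in each; which stands where varies.
- stamp_round: Plain wooden-handled hand stamp: not to be used, 76 mm high, round block 34 mm in diameter, handle 24 mm in diameter, 50 g. Origin: centre of the underside, z up.
- stamp_square: Plain wooden-handled hand stamp: not to be used, 68 mm high, square block 24 x 24 mm, handle 20 mm in diameter, 40 g. Origin: centre of the underside, z up.
- ink_tin: Open round metal ink tin, loose, 300 g, 78 mm outside, 74 mm inside, 26 mm high, with a near-black ink pad in it. It changes places with the clip dish. Origin: centre of the underside, z up.
- ink_pad: Near-black round ink pad in the tin, 69 mm in diameter; its top is 12.5 mm above the desk, 13.5 mm below the tin's rim. Firm foam: gives about 1 mm per 2.5 N, at most 4 mm. Origin: centre of its underside, z up.
- pad_top (a point): Centre of the ink pad's upper surface.
- prescription: The larger sheet: white paper 210 mm (along its x, away from the reader) x 148 mm, on a dark soft stamping mat 220 x 158 mm fixed to the desk. Paper 7 mm above the desk; the mat gives about 1 mm per 2.5 N under a press, at most 4 mm, straight down. Origin: centre on the desk; -x is the bottom edge of the sheet, towards the robot.
- prescription_box (a point): Centre of the printed stamp box on the larger sheet, on the paper: outline 30 mm (x) x 54 mm (y), near the sheet's bottom right corner at (-74, -36) mm in the sheet's frame; axes as the sheet's.
- slip: The smaller sheet: white paper 120 mm (x) x 80 mm on a dark soft mat 130 x 90 mm fixed to the desk, otherwise as the prescription. Origin: centre on the desk; -x is its bottom edge, towards the robot.
- slip_box (a point): Centre of the printed stamp box on the smaller sheet, on the paper: outline 30 mm (x) x 54 mm (y), at (-32, 0) mm in the sheet's frame; axes as the sheet's.
- clip_dish: Black dish of paper clips, loose, 250 g, 72 mm in diameter, 34 mm high: a bystander. Origin: centre of the underside.
- tin_lid: The tin's lid, a flat metal disc 82 mm in diameter, 10 mm high, lying loose on the desk. Origin: centre of the underside.
- sanitizer: White pump bottle, loose, 450 g, 54 mm in diameter, 167 mm high with its pump; the spout reaches 26 mm from the axis to its -x. It stands between the two sheets. Origin: centre of the underside, z up.
- pen_cup: Dark cup, loose, 400 g, 72 mm in diameter, 100 mm high, with pens leaning out to 34 mm from the axis and 169 mm high. Origin: centre of the underside, z up.
- reflex_hammer: Steel reflex hammer lying across the desk beyond the slip, 212 mm long, 66 mm across the head, 14 mm high, loose. Origin: on the desk under the handle, x along the handle to the head.
- oximeter: Grey-white fingertip pulse oximeter, loose, 60 g, 60 mm long (along its y), 34 mm wide, 32 mm high, on the near side of the tray. Origin: centre of the underside.
- bp_gauge: Fixed blood-pressure gauge: grey case 330 x 98 mm, 60 mm high with its contents, reaching to +x from the origin, and its raised lid, a slab 98 mm wide and 374 mm high, that stands from x = -27 to 0 mm (a catch to -39 mm near its top). Origin: on the desk, at the middle of the case's near end.
Mind the look-alikes: they are no part of the job. What is shaped like the ink_tin but purple is not meant.

How it is judged:
On the way, in this order (a step that is already met when the one before it is completed fails the run):
1. the stamp's face is dipped upright onto the ink pad inside the tin, with more than 1.5 N, within 16 mm of its centre (contact force between stamp and ink_pad above 1.5 N and horizontal distance between stamp_face and pad_top below 0.016 m and angle between stamp's own z axis and vertical below 0.15 rad), for 0.2 s.
2. the prescription is stamped: pressed upright with more than 2.5 N, within 6 mm of the box's centre and 0.13 rad of square, front tab towards the bottom edge (contact force between stamp and prescription above 2.5 N and x of stamp_face in the frame of prescription_box between -0.006 and 0.006 m and y of stamp_face in the frame of prescription_box between -0.006 and 0.006 m and angle between the x axis of stamp and the x axis of prescription_box, either way round below 0.13 rad and x of stamp_front in the frame of prescription_box below 0 m and angle between stamp's own z axis and vertical below 0.1 rad), for 0.2 s.
3. the stamp is inked again in the same way (all of step 1), for 0.2 s.
4. the slip is stamped in the same way as the prescription (contact force between stamp and slip above 2.5 N and x of stamp_face in the frame of slip_box between -0.006 and 0.006 m and y of stamp_face in the frame of slip_box between -0.006 and 0.006 m and angle between the x axis of stamp and the x axis of slip_box, either way round below 0.13 rad and x of stamp_front in the frame of slip_box below 0 m and angle between stamp's own z axis and vertical below 0.1 rad), for 0.2 s.
At the end, for the whole second after the job is handed in: The stamp stands upright (within 0.08 rad), at rest and released on the floor of the compartment it came from, within 35 mm of where it stood; every other loose thing is within 25 mm of where it was, and the standing ones are still upright (0.1 rad) (distance of stamp from where it was at the start of the episode below 0.035 m and height (world z) of stamp below 0.007 m and angle between stamp's own z axis and vertical below 0.08 rad and linear speed of stamp below 0.02 m/s and angular speed of stamp below 0.5 rad/s and contact force between stamp and the fingers below 0.05 N and distance of each of stamp_round, stamp_square, ink_tin, clip_dish, tin_lid, sanitizer, pen_cup, reflex_hammer, oximeter from where it was at the start of the episode below 0.025 m and angle between each of stamp_round, stamp_square, ink_tin, clip_dish, sanitizer, pen_cup's own z axis and vertical below 0.1 rad); the robot touches nothing.
It fails at once if the stamp or the fingers press on the ink pad or a sheet with more than 30 N (contact force between any of stamp, the fingers and ink_pad above 30 N or contact force between any of stamp, the fingers and prescription above 30 N or contact force between any of stamp, the fingers and slip above 30 N).
It fails at once if the stamp touches a sheet (over 0.5 N) with its face more than 12 mm from the centre of that sheet's box ((contact force between stamp and prescription above 0.5 N and horizontal distance between stamp_face and prescription_box above 0.012 m) or (contact force between stamp and slip above 0.5 N and horizontal distance between stamp_face and slip_box above 0.012 m)).
It fails at once if the stamp is let go in the air, more than 25 mm above the desk (height (world z) of stamp above 0.025 m and contact force between stamp and the fingers below 0.05 N).
It fails at once if a bystander or the ink tin is moved by more than 25 mm (distance of any of stamp_round, stamp_square, ink_tin, clip_dish, tin_lid, sanitizer, pen_cup, reflex_hammer, oximeter from where it was at the start of the episode above 0.025 m).
It fails at once if another stamp, the tin, the dish, the bottle or the cup is tipped by more than 0.5 rad (angle between any of stamp_round, stamp_square, ink_tin, clip_dish, sanitizer, pen_cup's own z axis and vertical above 0.5 rad).
It also fails if it takes over 70 s, if anything falls off the work surface, if the arm or the gripper's body presses on something with over 40 N, if the wrist force passes 120 N, or if a joint passes its speed limit or range.

### The arm

A 6-joint arm with a two-finger parallel gripper is mounted at the origin on the work surface. World frame = base frame: x ahead of the robot, y to its left, z up, the work surface at z = 0. Lengths are in m, angles in rad, forces in N, time in s.
With the tool pointing down it reaches from about 0.375 to 0.825 m from the base axis. Payload 5.5 kg.
Tool frame: the origin (TCP) lies between the finger pads; the fingertips stand 8 mm ahead of it and the grasp point (between the pads) lies 11 mm behind it; z points along the fingers, y is the direction in which the jaws open and shut (so a half turn about z gives the same grasp; the last joint's range is limited). The gripper opens to 85 mm and grips with 20 to 120 N. Pads are 22 mm wide; open, the fingers measure 114 mm over their backs; the gripper's body (76 mm by 85 mm) begins 54 mm behind the grasp point. The pads swing forward as they close: fully open they stand 13 mm farther back than shut.
Start: joints at [1.187, 0.314, -0.047, 1.21, 0, 1.571], TCP at [0.225, 0.556, 0.239] pointing down, gripper open.
Joint ranges: [-2.67, 2.67], [-0.69, 1.73], [-1.03, 1.25], [-2.08, 2.16], [-1.42, 1.45], [-3.14, 3.14]. Speed limits (rad/s): [2.39, 2.39, 3.01, 3.14, 3.14, 3.14].

### API

Orientations are given as a 3x3 rotation matrix whose columns are the frame's x, y, z axes.
In Python, from rig import * gives the robot as it stands.
- The arm moves only by the tool jog_arm, never from a script. Its argument "plan" is a list of rows, each a list of 5 numbers: the opening, from -1 (shut) to 1 (fully open), then the shift along the tool's x, y, z in m, then the turn about the tool's z in degrees. A call has 1 to 20 rows; each row is the pose to reach, as a shift and turn from the pose commanded when the call began, along the tool's axes at that moment; what a row does not reach only later rows make up. A row lasts 1/12 s, in which the tool goes at most 41.7 mm and 7.16 degrees, less where a joint would pass 70% of its speed; a pose out of reach is approached as far as the arm can. A call with a gripper value outside its range is refused whole. The fingers move at their own pace and stop on an object; "grip_force" is the grip in N (left out, the last holds). Time passes only in rows, so rows that repeat a pose let the fingers close. It gives the time, the measured TCP pose, the force and the opening at its end, in the units of the state.
- sense(): the state, without advancing time (a new reading comes with each control period).
- snapshot(name): name is "scene" or "top" or "wrist"; returns a dict with "pixels" (400x640x3 uint8, blue, green, red), "fx", "fy", "cx", "cy" (pixels), "R" (3x3) and "t" (3): a world point X has camera coordinates R X + t; the wrist camera has in their place "mount" (4x4, takes a point from camera to tool coordinates, whose origin is the TCP and whose axes are the flange's). Camera axes: x right, y down, z forward; pixel columns grow to the right and rows downward; lengths in m; the calibration is good to about 2 mm. A picture is of the moment at which its call begins: read the wrist's pose just before it. There is no depth.
- job_done(): hands the job in, once; it reports no verdict.
Trained networks look in the newest picture that a camera, given by its name, has taken for a name from the list of things; names that differ only in an ending like _2 or _b are one class to them, and where a whole thing is asked for, a point or a joint stands for the part that bears it (a point fixed in the world has none). Each returns a list of dicts, best first, with "p" (0 to 1); they miss things now and then, are a little off and sometimes report something else, mostly with a low value. They report only what shows in the picture. A call takes as long as a camera call. They do not tell look-alikes from the thing itself.
- look_for(query, camera): "position" ([x, y, z] in m, in world coordinates, good to about 4 mm: the middle of the surface that is visible of it).
- mark_of(query, camera): "position" ([x, y, z] in m, in world coordinates, good to about 4 mm: a listed point, or the origin of a listed thing).
The state is a dict: "t": time; "joints": joint angles; "qvel": joint speeds; "joint_torque": joint torques, N m; "tool_pos": TCP position; "orientation": TCP orientation; "force": force on the tool from outside, world axes, zero at the start; "moment": the same for the moment, N m; "width": finger opening in m.
Only numpy, scipy, OpenCV 4.12 (cv2) and the standard library are available. Lean on these libraries where they do the work, as an engineer would, in place of code of your own. Each camera call takes 0.05 s, during which the arm holds its last target.

## Working session

There is one attempt and no reset: what is moved stays moved. The work goes in short steps, Python scripts to look and compute and a tool call to move; the robot and the scene stay as the last step left them, time stands still between calls to the robot, and variables do not carry over. Pictures are saved under pics/ and viewed, and the job is handed in when it is done.

Besides the shell and the picture viewer there is one more tool, called after "Emit:" as a command line: name --pt "numbers of a row" for each row, then --argument value for the rest. jog_arm: Moves the arm, as the interface text tells. Its arguments: {"type":"object","properties":{"plan":{"type":"array","items":{"type":"array","items":{"type":"number"}}},"grip_force":{"type":"number"}},"required":["plan"]}

```bash
ls; mkdir -p pics
cat > h.py <<'E'
from rig import *
import numpy as np, cv2
def save(n,f,crop=None,s=1):
    d=snapshot(n); im=d["pixels"]
    if crop: im=im[crop[1]:crop[3],crop[0]:crop[2]]
    if s!=1: im=cv2.resize(im,None,fx=s,fy=s,interpolation=cv2.INTER_CUBIC)
    cv2.imwrite("pics/"+f,im); return d
def ray(d,u,v,R=None,t=None):
    R=np.array(d["R"]);t=np.array(d["t"])
    c=-R.T@t; r=R.T@np.array([(u-d["cx"])/d["fx"],(v-d["cy"])/d["fy"],1]); return c,r
def atz(d,u,v,z):
    c,r=ray(d,u,v); return c+r*(z-c[2])/r[2]
def proj(d,X):
    p=np.array(d["R"])@np.array(X)+np.array(d["t"]); return np.array([d["fx"]*p[0]/p[2]+d["cx"],d["fy"]*p[1]/p[2]+d["cy"]])
E
python3 - <<'E'
from h import *
s=sense(); print(s["t"],s["tool_pos"],np.round(s["orientation"],3),s["width"],s["force"])
save("scene","s0.png");save("top","t0.png");save("wrist","w0.png")
names=["stamp","stamp_face","stamp_front","stamp_grip","tray","stamp_round","stamp_square","ink_tin","pad_top","prescription","prescription_box","slip","slip_box","clip_dish","tin_lid","sanitizer","pen_cup","bp_gauge","oximeter"]
for n in names:
  for c in ["top","scene"]:
    print(n,c,[(np.round(r["position"],3).tolist(),round(r["p"],2)) for r in mark_of(n,c)[:3]])
print(sense()["t"])
E
```

```text
pics
0.0 [0.22445796 0.55584798 0.23845417] [[-0.927  0.374 -0.001]
 [ 0.374  0.927 -0.002]
 [ 0.    -0.002 -1.   ]] 0.08496836455976284 [-0.18580255  0.40408903 -0.0433283 ]
stamp top [([0.485, 0.27, 0.0], 0.51)]
stamp scene [([0.492, 0.268, 0.003], 0.82)]
stamp_face top [([0.482, 0.265, 0.002], 0.5)]
stamp_face scene [([0.487, 0.267, 0.003], 0.93), ([0.504, 0.382, 0.006], 0.51)]
stamp_front top [([0.443, -0.163, 0.01], 0.73), ([0.476, 0.277, 0.01], 0.57)]
stamp_front scene [([0.476, 0.28, 0.01], 0.69), ([0.494, 0.325, 0.004], 0.63), ([0.55, 0.096, 0.0], 0.27)]
stamp_grip top [([0.486, 0.265, 0.072], 0.5), ([0.505, 0.386, 0.002], 0.24)]
stamp_grip scene [([0.485, 0.263, 0.08], 0.74)]
tray top [([0.497, 0.319, -0.002], 0.91)]
tray scene [([0.494, 0.323, 0.001], 0.74)]
stamp_round top [([0.678, 0.092, 0.002], 0.61), ([0.507, 0.382, 0.001], 0.48)]
stamp_round scene [([0.504, 0.384, 0.005], 0.83)]
stamp_square top [([0.496, 0.328, 0.005], 0.49), ([0.505, 0.382, 0.001], 0.25)]
stamp_square scene [([0.495, 0.327, 0.003], 0.67)]
ink_tin top [([0.266, 0.242, -0.002], 0.81), ([0.337, 0.402, 
[... 1083 characters left out ...]
 -0.002], 0.61)]
tin_lid top [([0.677, 0.092, 0.001], 0.82)]
tin_lid scene [([0.68, 0.094, -0.002], 0.76)]
sanitizer top [([0.484, 0.267, 0.074], 0.72), ([0.505, 0.383, 0.001], 0.68)]
sanitizer scene [([0.57, -0.26, -0.004], 0.78), ([0.661, 0.284, 0.001], 0.57)]
pen_cup top [([0.657, 0.285, -0.001], 0.64)]
pen_cup scene [([0.662, 0.287, 0.002], 0.87)]
bp_gauge top [([0.76, -0.028, -0.002], 0.68), ([0.435, 0.1, 0.001], 0.58), ([0.452, -0.366, 0.005], 0.43)]
bp_gauge scene [([0.761, -0.03, 0.004], 0.66), ([0.437, 0.096, 0.012], 0.33)]
oximeter top [([0.377, 0.248, -0.003], 0.63), ([0.444, -0.159, 0.006], 0.37)]
oximeter scene [([0.371, 0.245, -0.003], 0.82), ([0.496, 0.322, 0.002], 0.53)]
2.05
```

View pics/s0.png

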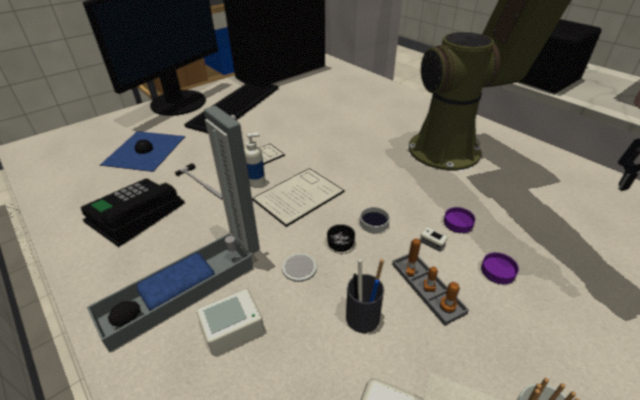

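View pics/t0.png

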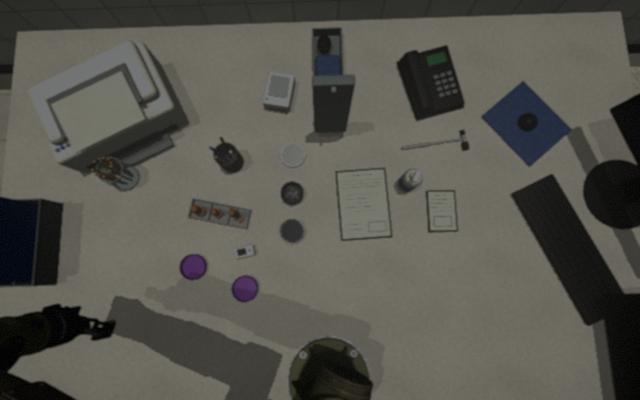

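View pics/w0.png

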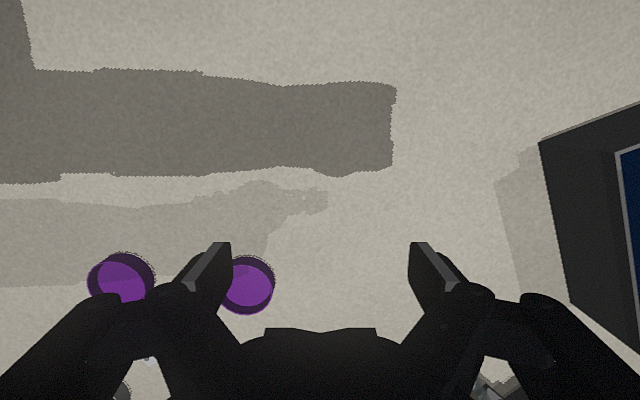

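The scene view shows the tray with three stamps (412,250)-(452,295), grey ink tin (375,219), clip dish (341,238) and purple look-alikes (460,219), (500,268). The top view shows the tall stamp at the right end of the tray (237,214), the tin (292,231), prescription box (377,227) and slip box (443,221).

```bash
cat >> h.py <<'E'
def wcam(d,s=None):
    # make world R,t from mount
    s=s or sense(); M=np.array(d["mount"]); T=np.eye(4);T[:3,:3]=s["orientation"];T[:3,3]=s["tool_pos"]
    C=np.linalg.inv(T@M); d["R"]=C[:3,:3]; d["t"]=C[:3,3]; return d
def shift(target):
    s=sense(); return np.array(s["orientation"]).T@(np.array(target)-np.array(s["tool_pos"]))
E
python3 - <<'E'
from h import *
s=sense(); d=snapshot("wrist"); print(np.round(d["mount"],3),d["fx"],d["cx"],d["cy"])
wcam(d,s); print(atz(d,320,150,0),atz(d,320,200,0),atz(d,248,285,0))
print(shift([0.42,0.33,0.30]))
E
```

```text
[[-0.    -0.963 -0.269  0.067]
 [ 1.    -0.    -0.    -0.   ]
 [ 0.    -0.269  0.963 -0.134]
 [ 0.     0.     0.     1.   ]] 294.74808715428844 319.87033020974496 195.37681254519651
[0.20361934 0.56473425 0.        ] [0.26457011 0.54011971 0.        ] [0.34391018 0.3965082  0.        ]
[-0.2658824  -0.13675614 -0.06071781]
```

Emit:
jog_arm --pt "1 -0.284 -0.129 -0.04 77" --pt "1 -0.284 -0.129 -0.04 77" --pt "1 -0.284 -0.129 -0.04 77" --pt "1 -0.284 -0.129 -0.04 77" --pt "1 -0.284 -0.129 -0.04 77" --pt "1 -0.284 -0.129 -0.04 77" --pt "1 -0.284 -0.129 -0.04 77" --pt "1 -0.284 -0.129 -0.04 77" --pt "1 -0.284 -0.129 -0.04 77" --pt "1 -0.284 -0.129 -0.04 77" --pt "1 -0.284 -0.129 -0.04 77" --pt "1 -0.284 -0.129 -0.04 77" --pt "1 -0.284 -0.129 -0.04 77"

```text
t: 3.18
tool_pos: [0.4398, 0.3303, 0.2793]
orientation: [[0.154, 0.988, 0.0], [0.988, -0.154, 0.0], [0.0, 0.0, -1.0]]
force: [0.4, 0.3, 0.2]
width: 0.0853
```

Run:
```python
from h import *
s=sense(); print(s["t"],s["tool_pos"],np.round(s["orientation"],3).tolist(),s["joints"])
d=save("wrist","w1.png"); wcam(d,s)
import pickle; pickle.dump(dict(d),open("w1.pkl","wb"))
for n in ["stamp","stamp_front","stamp_grip","tray","stamp_round","stamp_square","ink_tin","pad_top"]:
    print(n,[(np.round(r["position"],4).tolist(),round(r["p"],2)) for r in mark_of(n,"wrist")[:3]])
```

```text
3.1833 [0.43975553 0.33031679 0.27933478] [[0.154, 0.988, 0.0], [0.988, -0.154, 0.0], [0.0, 0.0, -1.0]] [ 6.44242483e-01  2.05927164e-01 -9.65912945e-02  1.26820933e+00
 -2.36440441e-05  2.36936986e+00]
stamp [([0.49, 0.2668, 0.0027], 0.82)]
stamp_front []
stamp_grip [([0.4854, 0.2642, 0.0831], 0.73)]
tray [([0.4973, 0.3215, 0.0048], 0.88), ([0.4309, 0.0997, -0.0005], 0.66)]
stamp_round [([0.5076, 0.3835, 0.0025], 0.86), ([0.6619, 0.2865, -0.0009], 0.43)]
stamp_square [([0.4963, 0.326, 0.0044], 0.76)]
ink_tin [([0.4345, 0.1004, 0.0003], 0.71), ([0.2666, 0.2444, 0.0009], 0.61), ([0.4837, 0.2654, 0.0812], 0.23)]
pad_top [([0.3378, 0.3962, 0.0145], 0.74), ([0.4318, 0.0995, 0.0129], 0.73)]
```

View pics/w1.png

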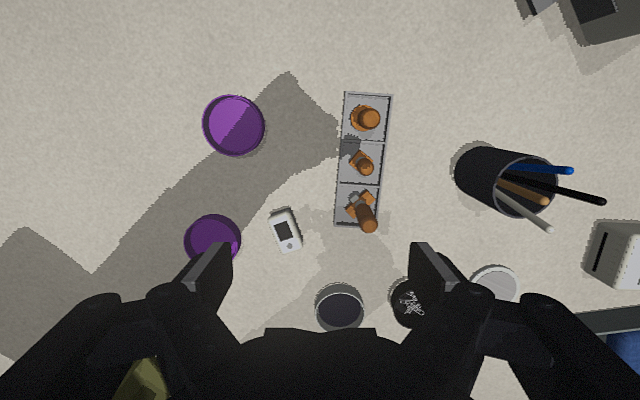

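Run:
```python
import cv2
im=cv2.imread("pics/w1.png")[80:240,310:430]
cv2.imwrite("pics/w1c.png",cv2.resize(im,None,fx=3.7,fy=3.7,interpolation=cv2.INTER_CUBIC))
```

```text
(no output)
```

View pics/w1c.png

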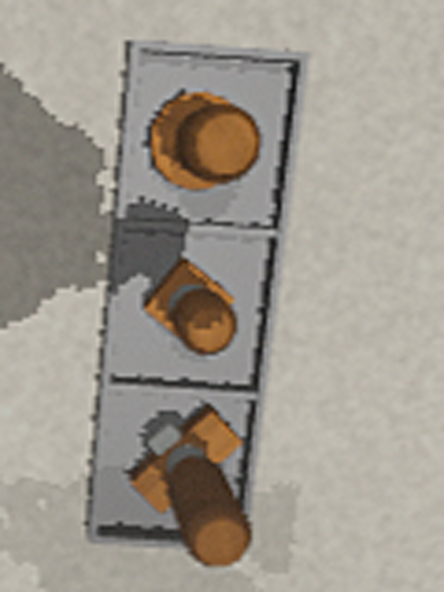

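The crop shows the oblong stamp in the lowest compartment: block at (190,460), tab upper-left (160,435), handle leaning by perspective to (220,540); it is turned about 50° from square. I'll take a closer look.

Emit:
jog_arm --pt "1 -0.037 0.054 0.08 0" --pt "1 -0.037 0.054 0.08 0" --pt "1 -0.037 0.054 0.08 0" --pt "1 -0.037 0.054 0.08 0" --pt "1 -0.037 0.054 0.08 0"

```text
t: 4.05
tool_pos: [0.4868, 0.2847, 0.1985]
orientation: [[0.157, 0.988, -0.002], [0.988, -0.157, -0.001], [-0.001, -0.002, -1.0]]
force: [-0.0, -0.2, -0.1]
width: 0.085
```

Run:
```python
from h import *
s=sense(); print(s["t"],s["tool_pos"],np.round(s["orientation"],3).tolist())
d=save("wrist","w2.png"); wcam(d,s)
import pickle; pickle.dump(dict(d),open("w2.pkl","wb"))
for n in ["stamp","stamp_front","stamp_grip","tray"]:
    r=[(np.round(r["position"],4).tolist(),round(r["p"],2)) for r in mark_of(n,"wrist")[:3]]; print(n,r,[proj(d,q[0]).round(0) for q in r])
cv2.imwrite("pics/w2c.png",cv2.resize(d["pixels"][60:300,230:430],None,fx=2.5,fy=2.5,interpolation=cv2.INTER_CUBIC))
```

```text
4.05 [0.48677981 0.28471825 0.19851127] [[0.157, 0.988, -0.002], [0.988, -0.157, -0.001], [-0.001, -0.002, -1.0]]
stamp [([0.4884, 0.266, 0.003], 0.85)] [array([324., 190.])]
stamp_front [([0.4797, 0.2799, 0.016], 0.76)] [array([314., 182.])]
stamp_grip [([0.4847, 0.2642, 0.0789], 0.62)] [array([321., 214.])]
tray [([0.4938, 0.3225, 0.0033], 0.78), ([0.4849, 0.2648, 0.0801], 0.61)] [array([321., 140.]), array([321., 214.])]
```

View pics/w2c.png

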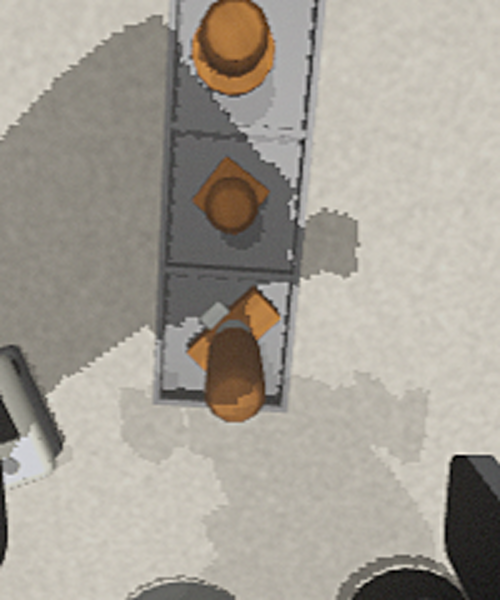

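Run:
```python
from h import *
import pickle
d=pickle.load(open("w2.pkl","rb"))
P=lambda u,v,z: atz(d,230+u/2.5,60+v/2.5,z)
L=P(187,352,.018);U=P(257,286,.018);Rr=P(281,318,.018);B=P(200,372,.018)
print(L,U,Rr,np.linalg.norm(U-L),np.linalg.norm(Rr-U))
v=U-L; print("long heading",np.degrees(np.arctan2(v[1],v[0])));v=Rr-U; print("short",np.degrees(np.arctan2(v[1],v[0])))
c=(L+Rr)/2; print("centre",c)
t=P(208,312,.0135); print("tab",t, np.degrees(np.arctan2(*(t-c)[[1,0]])))
# handle: axis px of center at z .09
for z in (.09,.098): print(z,P(235,387,z))
# project model
for yaw in (-45,-50,-55,-60):
    pass
def draw(c,yaw,name):
    im=cv2.resize(d["pixels"][60:300,230:430],None,fx=2.5*1.2,fy=2.5*1.2,interpolation=cv2.INTER_CUBIC).copy()
    a=np.radians(yaw); R=np.array([[np.cos(a),-np.sin(a)],[np.sin(a),np.cos(a)]])
    def W(x,y,z): q=R@[x,y]; return [c[0]+q[0],c[1]+q[1],.003+z]
    def px(X): p=proj(d,X); return tuple(int(k) for k in ((p-[230,60])*3).round())
    for pts in [[(-.009,-.021,.015),(.009,-.021,.015),(.009,.021,.015),(-.009,.021,.015)],[(-.009,-.006,.0105),(-.016,-.006,.0105),(-.016,.006,.0105),(-.009,.006,.0105)],
      [(.011*np.cos(k),.011*np.sin(k),.09) for k in np.linspace(0,6.28,20)]]:
        cv2.polylines(im,[np.array([px(W(*p)) for p in pts])],True,(0,255,0),1)
    cv2.imwrite("pics/"+name,im[250:600])
draw([.4855,.2655],-52,"fit1.png")
```

```text
[0.46619839 0.26104408 0.018     ] [0.50136453 0.2857657  0.018     ] [0.50969418 0.26993264 0.018     ] 0.04298623027556261 0.01789047345508944
long heading 35.107032049278835
short -62.25149085880625
centre [0.48794629 0.26548836 0.018     ]
tab [0.47815318 0.27659388 0.0135    ] 131.40661874592246
0.09 [0.48788251 0.26661737 0.09      ]
0.098 [0.4882273  0.26942091 0.098     ]
```

View pics/fit1.png

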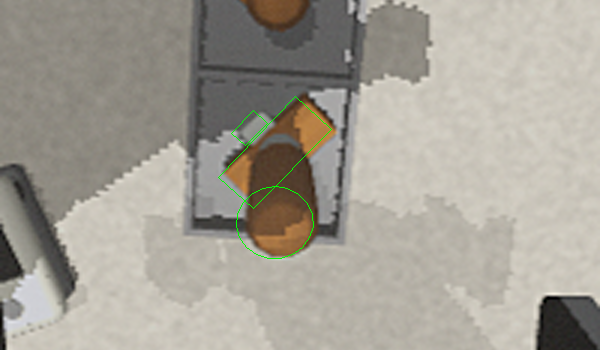

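```bash
cat > draw.py <<'E'
from h import *
def px(d,X,s,off): p=proj(d,X); return tuple(int(k) for k in ((p-off)*s).round())
def draw(d,c,yaw,name,crop,s=4,z0=.003):
    u0,v0,u1,v1=crop
    im=cv2.resize(d["pixels"][v0:v1,u0:u1],None,fx=s,fy=s,interpolation=cv2.INTER_CUBIC)
    a=np.radians(yaw); R=np.array([[np.cos(a),-np.sin(a)],[np.sin(a),np.cos(a)]])
    for pts in [[(-.009,-.021,.015),(.009,-.021,.015),(.009,.021,.015),(-.009,.021,.015)],[(-.009,-.006,.0105),(-.016,-.006,.0105),(-.016,.006,.0105),(-.009,.006,.0105)],
      [(.011*np.cos(k),.011*np.sin(k),.09) for k in np.linspace(0,6.28,20)]]:
        P=[]
        for x,y,z in pts:
            q=R@[x,y]; P.append(px(d,[c[0]+q[0],c[1]+q[1],z0+z],s,[u0,v0]))
        cv2.polylines(im,[np.array(P)],True,(0,255,0),1)
    cv2.imwrite("pics/"+name,im)
E
python3 - <<'E'
from draw import *
import pickle
for k,crop in((2,(280,150,360,240)),(1,(320,170,400,250))):
    d=pickle.load(open(f"w{k}.pkl","rb")); draw(d,[.488,.2658],-55,f"fit2_{k}.png",crop,5)
a=cv2.imread("pics/fit2_1.png");b=cv2.imread("pics/fit2_2.png")
cv2.imwrite("pics/fit2.png",np.hstack([a[:400],b[:400]]))
E
```

```text
(no output)
```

View pics/fit2.png

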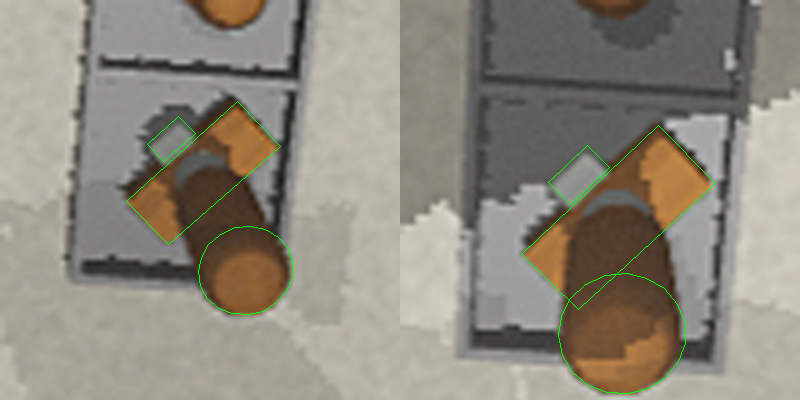

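Emit:
jog_arm --pt "1 -0.0185 0.004 0.03 0" --pt "1 -0.0185 0.004 0.06 0" --pt "1 -0.0185 0.004 0.09 0" --pt "1 -0.0185 0.004 0.115 0" --pt "1 -0.0185 0.004 0.1325 0" --pt "1 -0.0185 0.004 0.1325 0" --pt "1 -0.0185 0.004 0.1325 0"

```text
t: 4.88
tool_pos: [0.4878, 0.2668, 0.067]
orientation: [[0.156, 0.988, -0.001], [0.988, -0.156, -0.0], [-0.0, -0.001, -1.0]]
force: [-0.7, 0.3, 0.4]
width: 0.0853
```

Run:
```python
from h import *
s=sense(); print(s["t"],s["tool_pos"],np.round(s["orientation"],3).tolist())
d=save("wrist","w3.png")
```

```text
4.8833 [0.48782024 0.26680766 0.06698707] [[0.156, 0.988, -0.001], [0.988, -0.156, -0.0], [-0.0, -0.001, -1.0]]
```

View pics/w3.png

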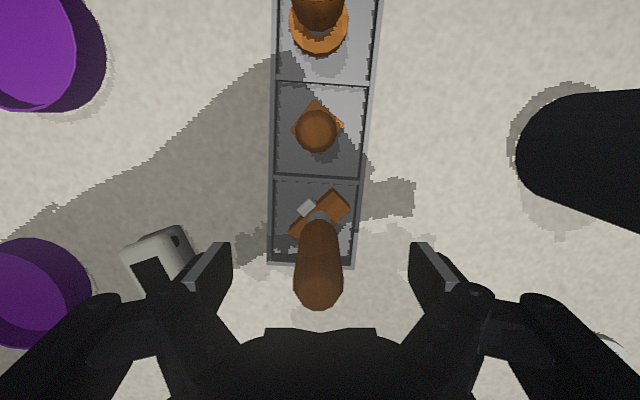

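The handle (318,290) is centred between the pads. Closing.

Emit:
jog_arm --pt "-1 0 0 0 0" --pt "-1 0 0 0 0" --pt "-1 0 0 0 0" --pt "-1 0 0 0 0" --pt "-1 0 0 0 0" --pt "-1 0 0 0 0" --pt "-1 0 0 0 0" --pt "-1 0 0 0 0" --pt "-1 0 0 0 0" --pt "-1 0 0 0 0" --grip_force 45

```text
t: 5.77
tool_pos: [0.4887, 0.2666, 0.0672]
orientation: [[0.156, 0.988, 0.001], [0.988, -0.156, 0.0], [0.0, 0.001, -1.0]]
force: [-0.2, -0.9, 5.6]
width: 0.0206
```

Run:
```python
from h import *
s=sense(); print(s["t"],s["tool_pos"],s["width"],s["force"],s["moment"])
d=save("wrist","w4.png")
```

```text
5.7667 [0.48870907 0.26662631 0.06721896] 0.020554086673584014 [-0.22317486 -0.87489716  5.58942284] [-0.11907723 -0.03810883 -0.01983793]
```

View pics/w4.png

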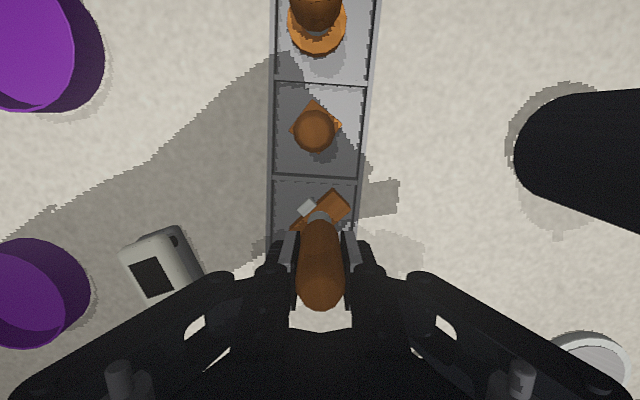

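Emit:
jog_arm --pt "-1 0 0 -0.02 0" --pt "-1 0 0 -0.05 0" --pt "-1 0 0 -0.08 0" --pt "-1 0 0 -0.1 0" --pt "-1 0 0 -0.1 0" --pt "-1 0 0 -0.1 0" --pt "-1 0 0 -0.1 0"

```text
t: 6.4
tool_pos: [0.4875, 0.2661, 0.1655]
orientation: [[0.156, 0.988, -0.002], [0.988, -0.156, -0.001], [-0.001, -0.002, -1.0]]
force: [-0.2, 0.1, -0.8]
width: 0.0207
```

Run:
```python
from draw import *
import pickle
s=sense(); print(s["t"],s["tool_pos"],np.round(s["orientation"],3).tolist(),s["width"],s["force"],s["joints"])
d=save("wrist","w5.png");wcam(d,s);pickle.dump([dict(d),s],open("w5.pkl","wb"))
z0=s["tool_pos"][2]-.0642
draw(d,[.488,.2658],-55,"fit5.png",(240,120,400,320),3.7,z0)
for n in ["ink_tin","pad_top","clip_dish"]:
    print(n,[(np.round(r["position"],4).tolist(),round(r["p"],2)) for r in mark_of(n,"wrist")[:3]])
```

```text
6.4 [0.48752257 0.26613184 0.16550297] [[0.156, 0.988, -0.002], [0.988, -0.156, -0.001], [-0.001, -0.002, -1.0]] 0.02070172096691257 [-0.15090815  0.14114527 -0.83179587] [ 4.99618827e-01  2.72561187e-01 -2.74528042e-01  1.02561022e+00
  1.04074237e-04  2.22730038e+00]
ink_tin [([0.3338, 0.3997, 0.0033], 0.91), ([0.4345, 0.1045, -0.002], 0.87), ([0.2675, 0.2434, -0.0003], 0.81)]
pad_top [([0.2626, 0.2403, 0.0098], 0.93), ([0.4316, 0.1, 0.0132], 0.65), ([0.6783, 0.0919, 0.0004], 0.2)]
clip_dish []
```

View pics/fit5.png

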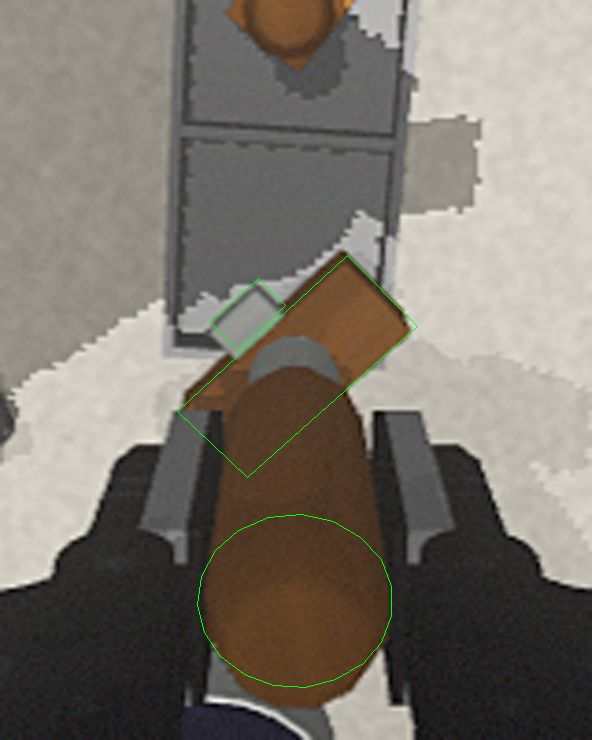

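View pics/w5.png

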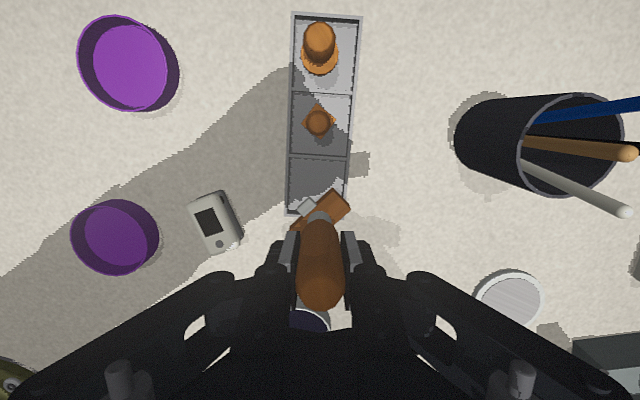

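Emit:
jog_arm --pt "-1 -0.172 -0.027 0 -59" --pt "-1 -0.172 -0.027 0 -59" --pt "-1 -0.172 -0.027 0 -59" --pt "-1 -0.172 -0.027 0 -59" --pt "-1 -0.172 -0.027 0 -59" --pt "-1 -0.172 -0.027 0 -59" --pt "-1 -0.172 -0.027 0 -59" --pt "-1 -0.172 -0.027 0 -59" --pt "-1 -0.172 -0.027 0.02 -59" --pt "-1 -0.172 -0.027 0.04 -59" --pt "-1 -0.172 -0.027 0.04 -59" --pt "-1 -0.172 -0.027 0.04 -59"

```text
t: 7.6
tool_pos: [0.4333, 0.1005, 0.1257]
orientation: [[-0.766, 0.643, -0.003], [0.643, 0.766, -0.001], [0.002, -0.003, -1.0]]
force: [-0.0, 0.1, -1.1]
width: 0.0209
```

Run:
```python
from draw import *
import pickle
s=sense(); print(s["t"],s["tool_pos"],np.round(s["orientation"],3).tolist(),s["width"],s["force"],s["joints"])
d=save("wrist","w6.png");wcam(d,s);pickle.dump([dict(d),s],open("w6.pkl","wb"))
for n in ["ink_tin","pad_top","clip_dish","prescription_box"]:
    r=[(np.round(r["position"],4).tolist(),round(r["p"],2)) for r in mark_of(n,"wrist")[:3]];print(n,r,[proj(d,q[0]).round() for q in r])
```

```text
7.6 [0.43325264 0.10049125 0.12574305] [[-0.766, 0.643, -0.003], [0.643, 0.766, -0.001], [0.002, -0.003, -1.0]] 0.020939939716458064 [-0.0079174   0.08926049 -1.13260311] [ 2.27900967e-01  1.09833464e-01 -5.75819941e-01  8.88729215e-01
  2.05674550e-05  9.26092850e-01]
ink_tin [([0.436, 0.1013, -0.0019], 0.66)] [array([323., 191.])]
pad_top [([0.4324, 0.0989, 0.0099], 0.79)] [array([318., 193.])]
clip_dish [([0.5536, 0.0971, 0.0028], 0.8)] [array([396., 284.])]
prescription_box [([0.6617, 0.2878, -0.0014], 0.56)] [array([622., 245.])]
```

View pics/w6.png

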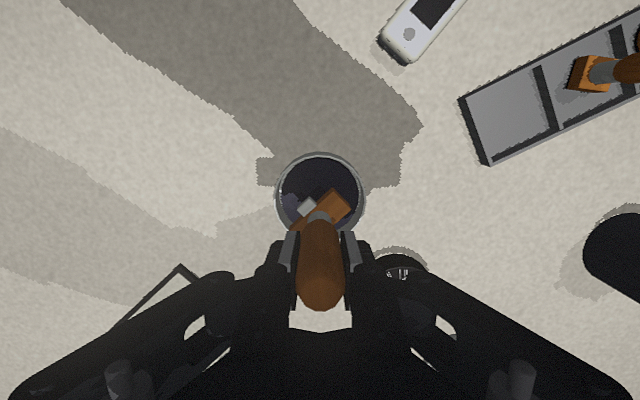

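Emit:
jog_arm --pt "-1 0 0 0.02 0" --pt "-1 0 0 0.04 0" --pt "-1 0 0 0.047 0" --pt "-1 0 0 0.049 0" --pt "-1 0 0 0.05 0" --pt "-1 0 0 0.051 0" --pt "-1 0 0 0.051 0" --pt "-1 0 0 0.051 0" --pt "-1 0 0 0.051 0"

```text
t: 8.6
tool_pos: [0.4354, 0.101, 0.0765]
orientation: [[-0.766, 0.643, 0.001], [0.643, 0.766, 0.0], [-0.001, 0.001, -1.0]]
force: [0.2, 0.2, -0.1]
width: 0.0211
```

Run:
```python
from draw import *
s=sense(); print(s["t"],s["tool_pos"],np.round(s["orientation"],3).tolist(),s["width"],s["force"],s["moment"])
save("wrist","w7.png")
```

```text
8.6 [0.43540876 0.10099769 0.0764843 ] [[-0.766, 0.643, 0.001], [0.643, 0.766, 0.0], [-0.001, 0.001, -1.0]] 0.021053389937463085 [ 0.23754238  0.16386257 -0.05803649] [ 0.03004156 -0.01456517  0.03404868]
```

View pics/w7.png

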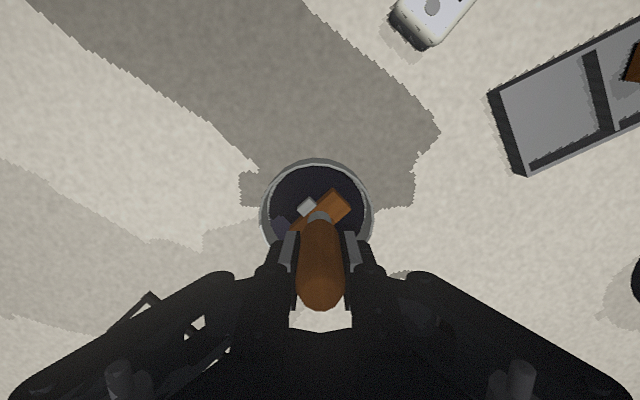

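Contact is beginning (about 1 N). Pressing further.

Emit:
jog_arm --pt "-1 0 0 0.001 0" --pt "-1 0 0 0.002 0" --pt "-1 0 0 0.0025 0" --pt "-1 0 0 0.0025 0" --pt "-1 0 0 0.0025 0" --pt "-1 0 0 0.0025 0"

```text
t: 9.15
tool_pos: [0.4355, 0.101, 0.0739]
orientation: [[-0.766, 0.643, 0.001], [0.643, 0.766, 0.0], [-0.001, 0.001, -1.0]]
force: [-0.7, 0.3, 7.4]
width: 0.021
```

Emit:
jog_arm --pt "-1 0 0 0 0" --pt "-1 0 0 0 0" --pt "-1 0 0 -0.03 0" --pt "-1 0 0 -0.07 0" --pt "-1 0 0 -0.108 0" --pt "-1 -0.21 -0.197 -0.108 0" --pt "-1 -0.21 -0.197 -0.108 0" --pt "-1 -0.21 -0.197 -0.108 0" --pt "-1 -0.21 -0.197 -0.108 0" --pt "-1 -0.21 -0.197 -0.108 0" --pt "-1 -0.21 -0.197 -0.108 0" --pt "-1 -0.21 -0.197 -0.108 0" --pt "-1 -0.21 -0.197 -0.108 0" --pt "-1 -0.21 -0.197 -0.108 0" --pt "-1 -0.21 -0.197 -0.108 0"

```text
t: 10.4
tool_pos: [0.4684, -0.1848, 0.1807]
orientation: [[-0.766, 0.643, -0.001], [0.643, 0.766, 0.001], [0.002, -0.0, -1.0]]
force: [-0.4, -0.6, -0.5]
width: 0.0206
```

Run:
```python
from draw import *
import pickle
s=sense(); print(s["t"],s["tool_pos"],np.round(s["orientation"],3).tolist(),s["width"],s["force"],s["joints"])
d=save("wrist","w8.png");wcam(d,s);pickle.dump([dict(d),s],open("w8.pkl","wb"))
for n in ["prescription_box","slip_box","stamp_face"]:
    r=[(np.round(r["position"],4).tolist(),round(r["p"],2)) for r in mark_of(n,"wrist")[:3]];print(n,r,[proj(d,q[0]).round() for q in r])
```

```text
10.4 [ 0.46840124 -0.18478902  0.18069754] [[-0.766, 0.643, -0.001], [0.643, 0.766, 0.001], [0.002, -0.0, -1.0]] 0.020649578000221477 [-0.39109247 -0.60319475 -0.52396682] [-3.76030981e-01  1.67766865e-01 -3.71483744e-01  1.03315557e+00
  4.15149884e-04  3.22740902e-01]
prescription_box [([0.4445, -0.1674, 0.0072], 0.6)] [array([318., 151.])]
slip_box [([0.4533, -0.3645, 0.0069], 0.58)] [array([193., 267.])]
stamp_face [] []
```

View pics/w8.png

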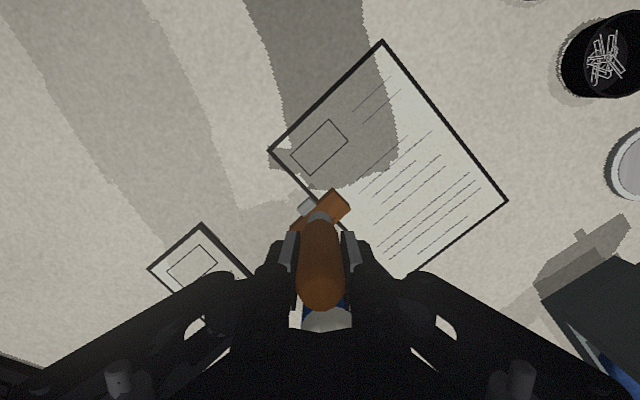

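Run:
```python
import cv2,numpy as np
im=cv2.imread("pics/w8.png")
a=cv2.resize(im[105:190,260:360],None,fx=6,fy=6,interpolation=cv2.INTER_CUBIC)
b=cv2.resize(im[215:290,140:260],None,fx=6,fy=6,interpolation=cv2.INTER_CUBIC)
cv2.imwrite("pics/w8a.png",a);cv2.imwrite("pics/w8b.png",b)
```

```text
(no output)
```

View pics/w8a.png

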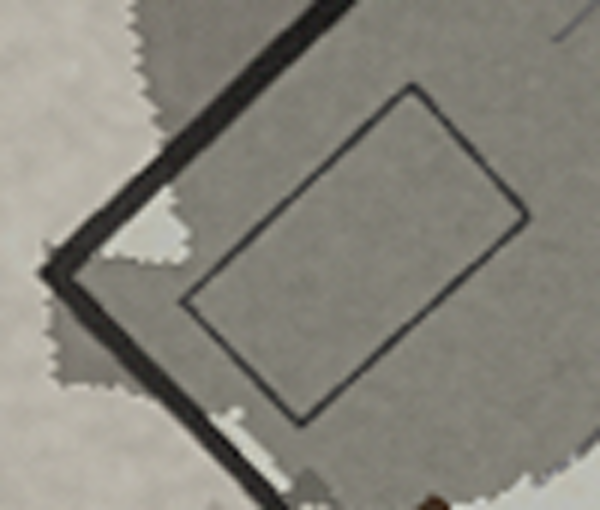

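View pics/w8b.png

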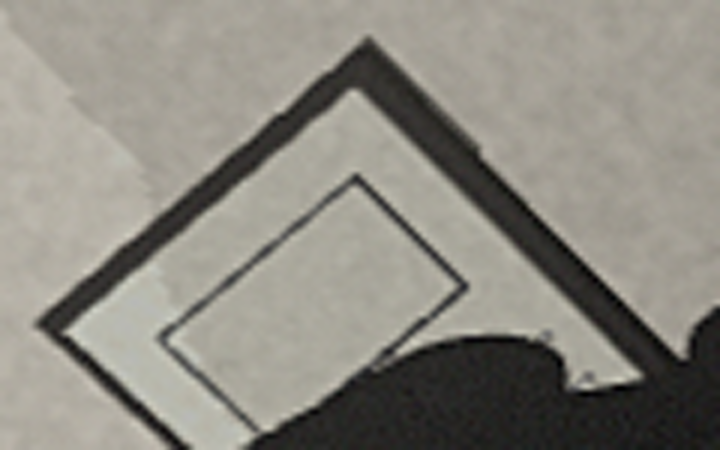

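Run:
```python
from h import *
import pickle
d,s=pickle.load(open("w8.pkl","rb"))
def W(p,o): return atz(d,(p[0]+.5)/6-.5+o[0],(p[1]+.5)/6-.5+o[1],.007)
T,R,B,L=[W(p,(260,105)) for p in((411,88),(526,215),(301,424),(183,300))]
hd=lambda v:np.degrees(np.arctan2(v[1],v[0])); n=np.linalg.norm
print("box",(T+R+B+L)/4,n(T-L),n(R-T),n(R-B),n(B-L))
print("y-axis hd-90",hd(T-L)-90,hd(R-B)-90,"x hd",hd(R-T),hd(B-L))
T,R,L=[W(p,(140,215)) for p in((356,177),(466,287),(162,339))]
print("slip",(R+L)/2,n(T-L),n(R-T),hd(T-L)-90,hd(R-T))
```

```text
box [ 0.44218852 -0.16461039  0.007     ] 0.05317246885302932 0.029024051369814417 0.05343841536708076 0.029927298095157512
y-axis hd-90 2.14585351817594 3.1185429808034684 x hd 3.2583690509572536 2.7303223525128137
slip [ 0.45245553 -0.36587303  0.007     ] 0.053818563507117854 0.029679144783242906 -0.491837956785119 -1.0374325822953143
```

Run:
```python
from draw import *
import pickle
d,s=pickle.load(open("w8.pkl","rb"))
p=s["tool_pos"]; draw(d,[p[0],p[1]],4,"fit8.png",(270,170,370,320),4,p[2]-.0642)
```

View pics/fit8.png

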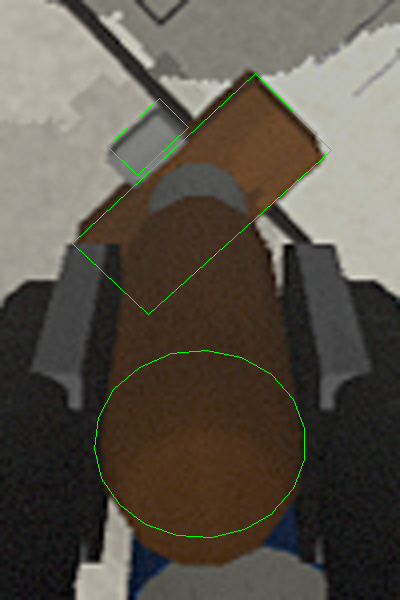

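Emit:
jog_arm --pt "-1 0.033 -0.0015 0 1" --pt "-1 0.033 -0.0015 0.03 1" --pt "-1 0.033 -0.0015 0.06 1" --pt "-1 0.033 -0.0015 0.085 1" --pt "-1 0.033 -0.0015 0.095 1" --pt "-1 0.033 -0.0015 0.095 1" --pt "-1 0.033 -0.0015 0.095 1" --pt "-1 0.033 -0.0015 0.095 1"

```text
t: 11.27
tool_pos: [0.4441, -0.1652, 0.0877]
orientation: [[-0.755, 0.656, 0.002], [0.656, 0.755, -0.001], [-0.002, 0.001, -1.0]]
force: [-0.4, -0.2, 0.0]
width: 0.0207
```

Run:
```python
from draw import *
import pickle
s=sense(); print(s["t"],s["tool_pos"],np.round(s["orientation"],3).tolist(),s["width"],s["force"],s["qvel"])
d=save("wrist","w9.png");wcam(d,s);pickle.dump([dict(d),s],open("w9.pkl","wb"))
p=s["tool_pos"]; draw(d,[p[0],p[1]],3,"fit9.png",(240,120,400,260),5,p[2]-.0642)
im=cv2.imread("pics/fit9.png")
# box expected
a=np.radians(2.9);R=np.array([[np.cos(a),-np.sin(a)],[np.sin(a),np.cos(a)]])
P=[]
for x,y in((-.015,-.027),(.015,-.027),(.015,.027),(-.015,.027)):
    q=R@[x,y]; P.append(px(d,[.4422+q[0],-.1646+q[1],.007],5,[240,120]))
cv2.polylines(im,[np.array(P)],True,(0,0,255),1)
P=[]
for x,y in((-.009,-.021),(.009,-.021),(.009,.021),(-.009,.021)):
    q=R@[x,y]; P.append(px(d,[p[0]+q[0],p[1]+q[1],p[2]-.0642],5,[240,120]))
cv2.polylines(im,[np.array(P)],True,(255,0,0),1)
cv2.imwrite("pics/fit9.png",cv2.resize(im,(800,700)) if False else im[:600])
```

```text
11.2667 [ 0.44406003 -0.16515387  0.08771327] [[-0.755, 0.656, 0.002], [0.656, 0.755, -0.001], [-0.002, 0.001, -1.0]] 0.020709837026344307 [-0.368352   -0.23460132  0.02344966] [-0.00405428 -0.00740914  0.00723578 -0.00351897 -0.00166805  0.0002235 ]
```

View pics/fit9.png

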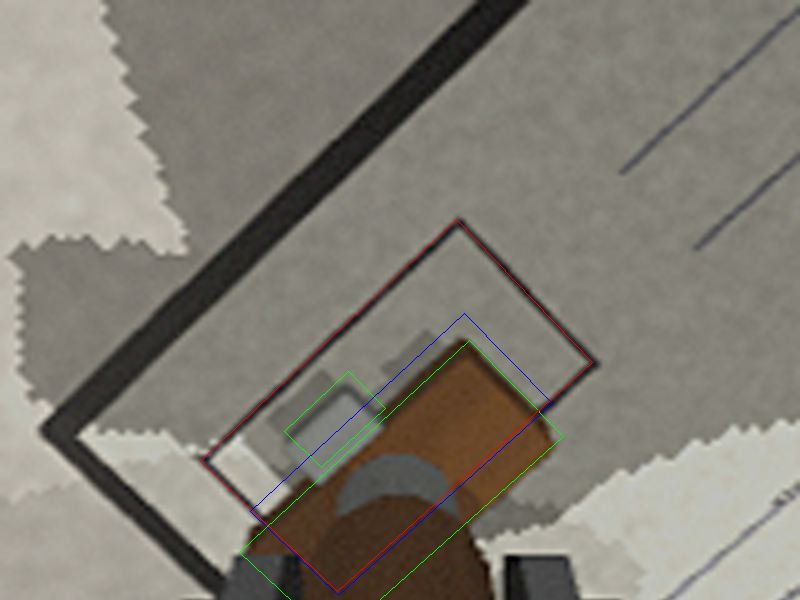

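Run:
```python
import cv2,pickle
d,s=pickle.load(open("w9.pkl","rb"))
im=d["pixels"][175:255,280:360]
cv2.imwrite("pics/w9z.png",cv2.convertScaleAbs(cv2.resize(im,(720,600)[:1]+(720,) if False else (600,600),interpolation=cv2.INTER_CUBIC),alpha=1.6))
```

```text
(no output)
```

View pics/w9z.png

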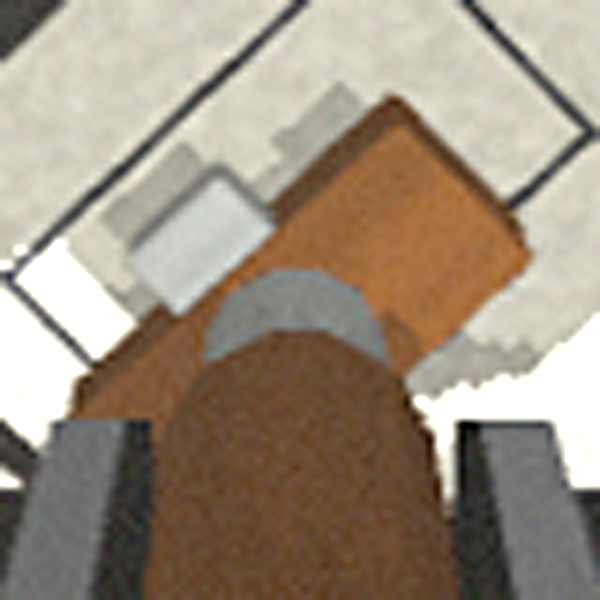

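```bash
cat > fit.py <<'E'
from h import *
from scipy.optimize import least_squares
from scipy.spatial.transform import Rotation as Ro
def fit(d,s,obj,pix,zt=.0118):
    obj=np.array(obj);pix=np.array(pix);p=np.array(s["tool_pos"])
    def res(q):
        X=Ro.from_euler("ZYX",[q[3],q[4],q[5]]).apply(obj)+p+[q[0],q[1],-.0642+q[2]]
        r=np.array([proj(d,x) for x in X])-pix
        return np.concatenate([r.ravel(),[q[2]/.0008,q[4]/.03,q[5]/.03]])
    o=least_squares(res,[0,0,0,np.radians(3),0,0]); return o
E
python3 - <<'E'
from fit import *
import pickle
d,s=pickle.load(open("w9.pkl","rb"))
f=lambda a:((a[0]+.5)/7.5-.5+280,(a[1]+.5)/7.5-.5+175)
for zb in(0,.002):
  for zt in(.0105,.012):
    obj=[(-.009,.021,.015),(.009,.021,.015),(-.009,-.021,.015),(-.009,.021,zb),(.009,.021,zb),(-.009,-.021,zb),(-.016,.006,zt),(-.016,-.006,zt)]
    pix=[f(a) for a in[(402,120),(530,255),(73,420),(393,95),(515,205),(85,375),(218,178),(130,250)]]
    o=fit(d,s,obj,pix); q=o.x; print(zb,zt,"off mm",(q[:3]*1e3).round(2),"yaw",np.degrees(q[3]).round(2),"tilt",q[4:].round(3),"rms",np.sqrt(np.mean(o.fun[:16]**2)).round(2))
E
```

```text
0 0.0105 off mm [ 1.37 -1.48 -0.98] yaw 3.62 tilt [-0.01   0.001] rms 1.17
0 0.012 off mm [ 1.31 -1.44 -1.  ] yaw 3.4 tilt [-0.013 -0.002] rms 1.16
0.002 0.0105 off mm [ 1.06 -1.17 -1.02] yaw 3.86 tilt [0.003 0.017] rms 1.18
0.002 0.012 off mm [ 1.   -1.13 -1.04] yaw 3.63 tilt [0.001 0.014] rms 1.16
```

Emit:
jog_arm --pt "-1 0.0035 -0.0005 0 0" --pt "-1 0.0035 -0.0005 0.003 0" --pt "-1 0.0035 -0.0005 0.008 0" --pt "-1 0.0035 -0.0005 0.011 0" --pt "-1 0.0035 -0.0005 0.011 0" --pt "-1 0.0035 -0.0005 0.011 0"

```text
t: 11.82
tool_pos: [0.4395, -0.163, 0.0749]
orientation: [[-0.755, 0.656, -0.001], [0.656, 0.755, 0.0], [0.001, -0.0, -1.0]]
force: [-0.0, 0.6, -0.3]
width: 0.0207
```

Emit:
jog_arm --pt "-1 -0.001 0.0005 0.002 0" --pt "-1 -0.001 0.0005 0.0035 0" --pt "-1 -0.001 0.0005 0.005 0" --pt "-1 -0.001 0.0005 0.005 0" --pt "-1 -0.001 0.0005 0.005 0"

```text
t: 12.23
tool_pos: [0.4412, -0.1635, 0.0705]
orientation: [[-0.755, 0.656, 0.0], [0.656, 0.755, -0.0], [-0.001, 0.0, -1.0]]
force: [0.6, -0.4, 2.5]
width: 0.0206
```

Run:
```python
from draw import *
import pickle
s=sense(); print(s["t"],s["tool_pos"],s["force"],s["moment"])
d=save("wrist","w10.png",(240,120,400,280),5);wcam(d,s);pickle.dump([dict(d),s],open("w10.pkl","wb"))
cv2.imwrite("pics/w10z.png",cv2.convertScaleAbs(cv2.resize(d["pixels"][145:245,270:370],(600,600),interpolation=cv2.INTER_CUBIC),alpha=1.6))
```

```text
12.2333 [ 0.44119981 -0.16350253  0.07050725] [ 0.55614447 -0.38284457  2.48456824] [-0.01602187  0.01287795 -0.01130501]
```

View pics/w10z.png

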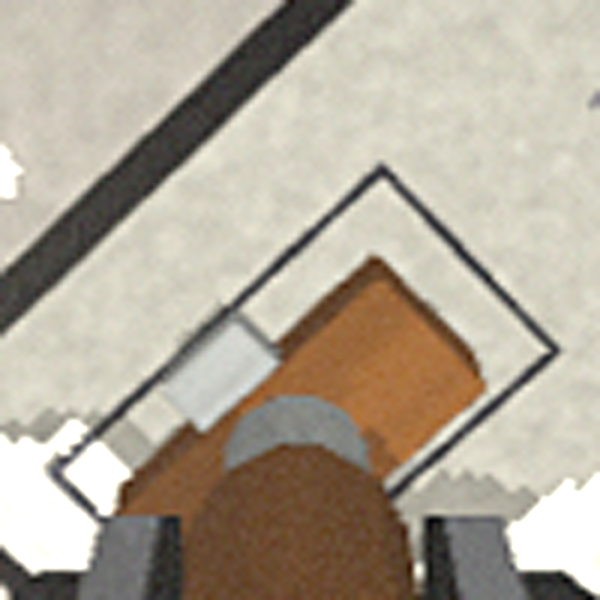

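Contact is made (about 2.5–3 N); the block sits inside the printed box with roughly 2 mm of offset, within tolerance. Pressing firmer.

Emit:
jog_arm --pt "-1 0 0 0.001 0" --pt "-1 0 0 0.0018 0" --pt "-1 0 0 0.0018 0" --pt "-1 0 0 0.0018 0" --pt "-1 0 0 0.0018 0" --pt "-1 0 0 0.0018 0"

```text
t: 12.78
tool_pos: [0.4413, -0.1636, 0.0689]
orientation: [[-0.755, 0.656, 0.001], [0.656, 0.755, -0.0], [-0.001, 0.0, -1.0]]
force: [0.2, 0.2, 5.9]
width: 0.0211
```

Emit:
jog_arm --pt "-1 0 0 0 0" --pt "-1 0 0 0 0" --pt "-1 0 0 -0.02 0" --pt "-1 0 0 -0.06 0" --pt "-1 0 0 -0.09 0" --pt "-1 0.178 0.195 -0.09 0" --pt "-1 0.178 0.195 -0.09 0" --pt "-1 0.178 0.195 -0.09 0" --pt "-1 0.178 0.195 -0.09 0" --pt "-1 0.178 0.195 -0.09 0" --pt "-1 0.178 0.195 -0.09 0" --pt "-1 0.178 0.195 -0.09 0" --pt "-1 0.178 0.195 -0.09 0" --pt "-1 0.178 0.195 -0.06 0" --pt "-1 0.178 0.195 -0.06 0" --pt "-1 0.178 0.195 -0.06 0" --pt "-1 0.178 0.195 -0.06 0"

```text
t: 14.2
tool_pos: [0.4342, 0.0997, 0.1288]
orientation: [[-0.754, 0.657, -0.001], [0.657, 0.754, -0.0], [0.0, -0.001, -1.0]]
force: [0.6, -0.0, -0.3]
width: 0.0205
```

Run:
```python
from draw import *
s=sense(); print(s["t"],s["tool_pos"],s["force"],s["width"])
save("wrist","w11.png")
for n in ["ink_tin","pad_top"]:
    print(n,[(np.round(r["position"],4).tolist(),round(r["p"],2)) for r in mark_of(n,"wrist")[:2]])
```

```text
14.2 [0.43423508 0.09971874 0.12878619] [ 0.55409915 -0.00921492 -0.26501724] 0.02051453543608497
ink_tin [([0.4337, 0.1005, -0.002], 0.98)]
pad_top [([0.4301, 0.0999, 0.0131], 0.97), ([0.3762, 0.2458, -0.002], 0.38)]
```

View pics/w11.png

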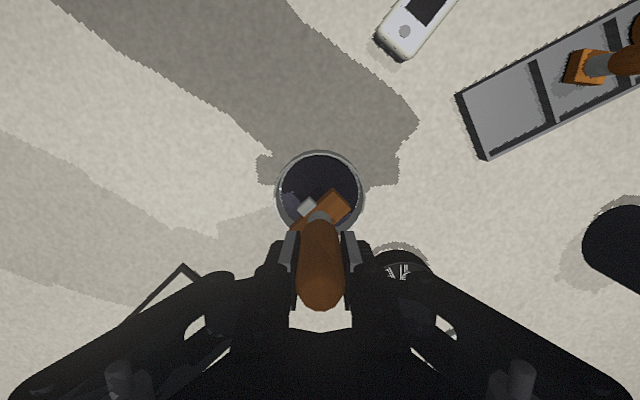

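Emit:
jog_arm --pt "-1 0 0 0.025 0" --pt "-1 0 0 0.045 0" --pt "-1 0 0 0.05 0" --pt "-1 0 0 0.052 0" --pt "-1 0 0 0.053 0" --pt "-1 0 0 0.054 0" --pt "-1 0 0 0.0545 0" --pt "-1 0 0 0.0545 0" --pt "-1 0 0 0.0545 0" --pt "-1 0 0 0.0545 0"

```text
t: 15.18
tool_pos: [0.4351, 0.1007, 0.0747]
orientation: [[-0.755, 0.656, 0.001], [0.656, 0.755, 0.0], [-0.001, 0.001, -1.0]]
force: [-0.8, -1.1, 4.6]
width: 0.0207
```

Emit:
jog_arm --pt "-1 0 0 0 0" --pt "-1 0 0 0 0" --pt "-1 0 0 -0.03 0" --pt "-1 0 0 -0.07 0" --pt "-1 0 0 -0.108 0" --pt "-1 -0.233 -0.276 -0.108 0" --pt "-1 -0.233 -0.276 -0.108 0" --pt "-1 -0.233 -0.276 -0.108 0" --pt "-1 -0.233 -0.276 -0.108 0" --pt "-1 -0.233 -0.276 -0.108 0" --pt "-1 -0.233 -0.276 -0.108 0" --pt "-1 -0.233 -0.276 -0.108 0" --pt "-1 -0.233 -0.276 -0.108 0" --pt "-1 -0.233 -0.276 -0.108 0" --pt "-1 -0.347 -0.343 -0.108 4" --pt "-1 -0.347 -0.343 -0.108 4" --pt "-1 -0.347 -0.343 -0.108 4" --pt "-1 -0.347 -0.343 -0.108 4" --pt "-1 -0.347 -0.343 -0.108 4" --pt "-1 -0.347 -0.343 -0.108 4"

```text
t: 16.85
tool_pos: [0.471, -0.3856, 0.1809]
orientation: [[-0.707, 0.707, -0.001], [0.707, 0.707, 0.002], [0.002, 0.0, -1.0]]
force: [0.2, -0.2, -0.5]
width: 0.0208
```

Run:
```python
from draw import *
import pickle
s=sense(); print(s["t"],s["tool_pos"],np.round(s["orientation"],3).tolist(),s["width"],s["force"],np.abs(s["qvel"]).max())
d=save("wrist","w12.png");wcam(d,s);pickle.dump([dict(d),s],open("w12.pkl","wb"))
cv2.imwrite("pics/w12z.png",cv2.convertScaleAbs(cv2.resize(d["pixels"][110:230,260:380],(600,600),interpolation=cv2.INTER_CUBIC),alpha=1.5))
for n in ["slip_box"]:
    r=[(np.round(r["position"],4).tolist(),round(r["p"],2)) for r in mark_of(n,"wrist")[:3]];print(n,r,[proj(d,q[0]).round() for q in r])
```

```text
16.85 [ 0.47098594 -0.38556855  0.18092238] [[-0.707, 0.707, -0.001], [0.707, 0.707, 0.002], [0.002, 0.0, -1.0]] 0.02076894569732426 [ 0.2187304  -0.24129962 -0.52676034] 0.029955632017392264
slip_box [] []
```

View pics/w12.png

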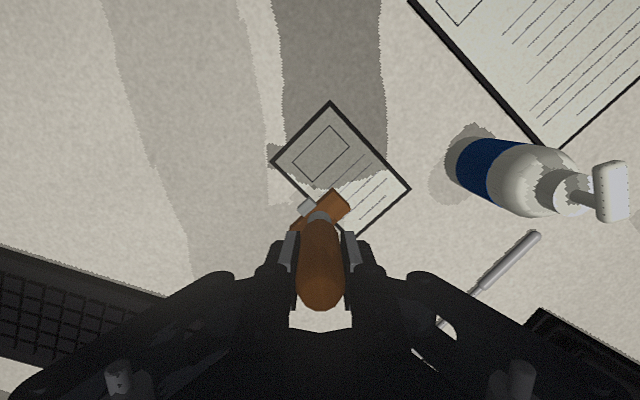

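View pics/w12z.png

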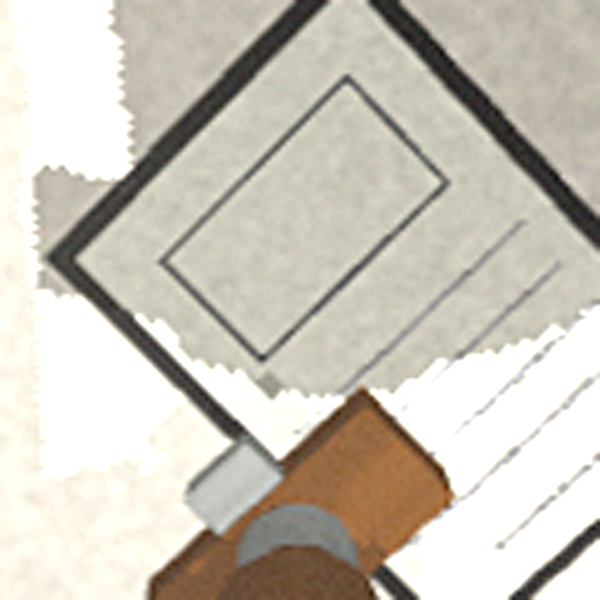

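Run:
```python
from h import *
import pickle
d,s=pickle.load(open("w12.pkl","rb"))
def W(p): return atz(d,(p[0]+.5)/5-.5+260,(p[1]+.5)/5-.5+110,.007)
T,R,B,L=[W(p) for p in((347,78),(448,184),(262,359),(163,262))]
hd=lambda v:np.degrees(np.arctan2(v[1],v[0])); n=np.linalg.norm
c=(T+R+B+L)/4
print("box",c,n(T-L),n(R-T),n(R-B),n(B-L), hd(T-L)-90,hd(R-B)-90,hd(R-T),hd(B-L))
RR=np.array(s["orientation"]); x=RR[:,0]
tgt=c+.003*x; tgt[2]=.085; print(tgt, RR.T@(tgt-np.array(s["tool_pos"])))
```

```text
box [ 0.45271777 -0.36640629  0.007     ] 0.05377969975734146 0.030065849275528637 0.05375225277679201 0.029391006040490497 -0.5791189209030421 -1.2985912916407187 -0.4116614988705309 -0.34604872670733866
[ 0.45059753 -0.36428389  0.085     ] [0.02927207 0.00057876 0.09598248]
```

Emit:
jog_arm --pt "-1 0.029 0.0005 0 0" --pt "-1 0.029 0.0005 0.03 0" --pt "-1 0.029 0.0005 0.06 0" --pt "-1 0.029 0.0005 0.085 0" --pt "-1 0.029 0.0005 0.1 0" --pt "-1 0.029 0.0005 0.1 0" --pt "-1 0.029 0.0005 0.1 0" --pt "-1 0.029 0.0005 0.1 0" --pt "-1 0.029 0.0005 0.1 0"

```text
t: 17.7
tool_pos: [0.4524, -0.3655, 0.0839]
orientation: [[-0.708, 0.707, 0.002], [0.707, 0.708, -0.002], [-0.003, 0.0, -1.0]]
force: [-0.3, -0.4, -1.5]
width: 0.021
```

Run:
```python
from draw import *
import pickle
s=sense(); print(s["t"],s["tool_pos"],s["force"],np.abs(s["qvel"]).max())
d=snapshot("wrist");wcam(d,s);pickle.dump([dict(d),s],open("w13.pkl","wb"))
cv2.imwrite("pics/w13z.png",cv2.convertScaleAbs(cv2.resize(d["pixels"][145:245,270:370],(600,600),interpolation=cv2.INTER_CUBIC),alpha=1.6))
```

```text
17.7 [ 0.4523649  -0.36545945  0.08386186] [-0.3028983  -0.44980825 -1.4836086 ] 0.005689297900306507
```

View pics/w13z.png

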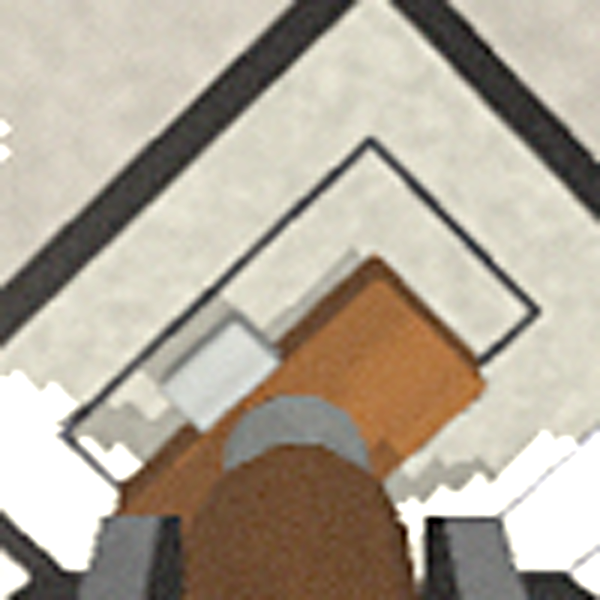

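Emit:
jog_arm --pt "-1 0.001 0 0.002 0" --pt "-1 0.001 0 0.006 0" --pt "-1 0.001 0 0.0075 0" --pt "-1 0.001 0 0.0075 0" --pt "-1 0.001 0 0.0075 0" --pt "-1 0.001 0 0.0075 0"

```text
t: 18.25
tool_pos: [0.4505, -0.3644, 0.0744]
orientation: [[-0.707, 0.707, -0.0], [0.707, 0.707, 0.0], [0.0, -0.0, -1.0]]
force: [-0.3, -0.6, -1.1]
width: 0.021
```

Run:
```python
from draw import *
import pickle
s=sense(); print(s["t"],s["tool_pos"],s["force"],np.abs(s["qvel"]).max())
d=snapshot("wrist");wcam(d,s);pickle.dump([dict(d),s],open("w14.pkl","wb"))
cv2.imwrite("pics/w14z.png",cv2.convertScaleAbs(cv2.resize(d["pixels"][145:245,270:370],(600,600),interpolation=cv2.INTER_CUBIC),alpha=1.6))
```

```text
18.25 [ 0.45049423 -0.36439363  0.07443793] [-0.33152482 -0.55305167 -1.06460453] 0.0018427792606946585
```

View pics/w14z.png

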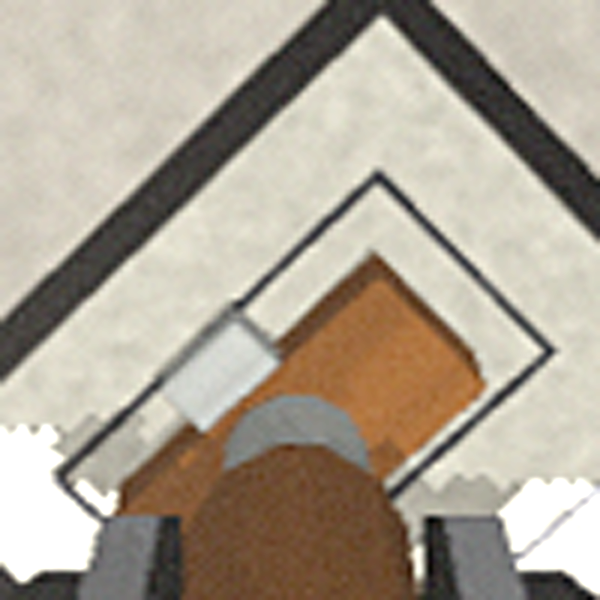

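Emit:
jog_arm --pt "-1 0 0 0.002 0" --pt "-1 0 0 0.0035 0" --pt "-1 0 0 0.005 0" --pt "-1 0 0 0.006 0" --pt "-1 0 0 0.0065 0" --pt "-1 0 0 0.0065 0" --pt "-1 0 0 0.0065 0" --pt "-1 0 0 0.0065 0"

```text
t: 18.97
tool_pos: [0.4508, -0.3647, 0.0687]
orientation: [[-0.707, 0.707, 0.001], [0.707, 0.707, -0.001], [-0.001, -0.0, -1.0]]
force: [-0.6, 0.8, 6.0]
width: 0.021
```

Run:
```python
from draw import *
s=sense(); print(s["t"],s["tool_pos"],s["force"],s["moment"])
d=snapshot("wrist")
cv2.imwrite("pics/w15z.png",cv2.convertScaleAbs(cv2.resize(d["pixels"][145:245,270:370],(600,600),interpolation=cv2.INTER_CUBIC),alpha=1.6))
```

```text
18.9667 [ 0.45082275 -0.36468129  0.06871736] [-0.59186056  0.84494671  6.01804148] [ 0.18456211  0.29328401 -0.02795609]
```

View pics/w15z.png

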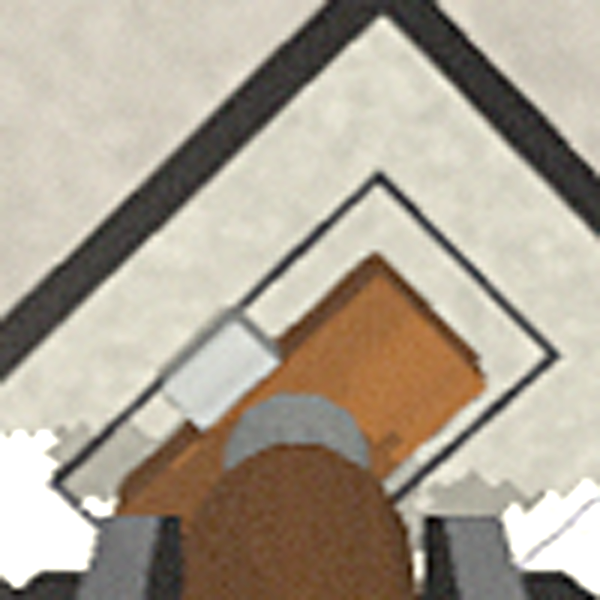

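Emit:
jog_arm --pt "-1 0 0 0 0" --pt "-1 0 0 0 0" --pt "-1 0 0 0 0" --pt "-1 0 0 -0.03 0" --pt "-1 0 0 -0.07 0" --pt "-1 0 0 -0.11 0" --pt "-1 0.266 0.25 -0.11 0" --pt "-1 0.266 0.25 -0.11 0" --pt "-1 0.266 0.25 -0.11 0" --pt "-1 0.266 0.25 -0.11 0" --pt "-1 0.266 0.25 -0.11 0" --pt "-1 0.266 0.25 -0.11 0" --pt "-1 0.266 0.25 -0.11 0" --pt "-1 0.266 0.25 -0.11 0" --pt "-1 0.266 0.25 -0.11 0" --pt "-1 0.266 0.25 -0.11 0"

```text
t: 20.35
tool_pos: [0.4385, 0.0054, 0.1779]
orientation: [[-0.712, 0.703, -0.0], [0.703, 0.712, 0.003], [0.002, 0.002, -1.0]]
force: [-0.0, 0.6, -0.6]
width: 0.0205
```

Run:
```python
from draw import *
s=sense(); print(s["t"],s["tool_pos"],s["force"],s["width"])
save("wrist","w16.png");save("top","t16.png",(180,130,500,300),2.5);
print(shift([.4883,.2664,.18]))
```

```text
20.35 [0.43845475 0.0053958  0.17791172] [-0.04357964  0.5566748  -0.64730211] 0.020499487398574396
[ 0.15156872  0.22268226 -0.00220596]
```

View pics/t16.png

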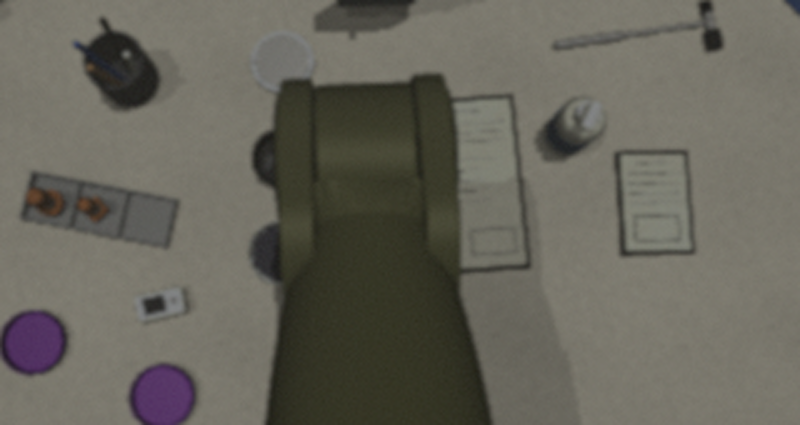

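View pics/w16.png

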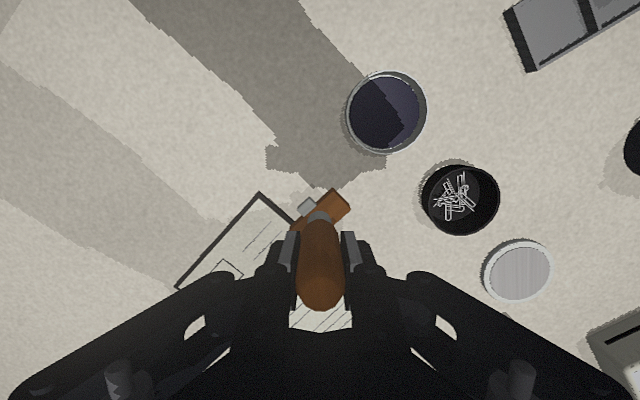

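The top view shows the empty tray compartment at (150,215); no marks are drawn on the sheets, and everything else is in place. Returning to the tray.

Emit:
jog_arm --pt "-1 0.152 0.222 0 54" --pt "-1 0.152 0.222 0 54" --pt "-1 0.152 0.222 0 54" --pt "-1 0.152 0.222 0 54" --pt "-1 0.152 0.222 0 54" --pt "-1 0.152 0.222 0 54" --pt "-1 0.152 0.222 0 54" --pt "-1 0.152 0.222 0 54" --pt "-1 0.152 0.222 0 54" --pt "-1 0.152 0.222 0.02 54" --pt "-1 0.152 0.222 0.04 54" --pt "-1 0.152 0.222 0.06 54" --pt "-1 0.152 0.222 0.06 54" --pt "-1 0.152 0.222 0.06 54"

```text
t: 21.62
tool_pos: [0.4879, 0.2625, 0.1172]
orientation: [[0.157, 0.988, -0.003], [0.988, -0.157, -0.002], [-0.002, -0.002, -1.0]]
force: [0.3, 0.2, -1.2]
width: 0.0209
```

Run:
```python
from draw import *
s=sense(); print(s["t"],s["tool_pos"],np.round(s["orientation"],3).tolist(),s["force"],s["width"])
save("wrist","w17.png")
print(shift([.4885,.2664,.067]))
```

```text
21.6167 [0.48792437 0.26250852 0.11717682] [[0.157, 0.988, -0.003], [0.988, -0.157, -0.002], [-0.002, -0.002, -1.0]] [ 0.32332207  0.21627448 -1.24059802] 0.0209110451533137
[ 0.00297123 -0.00081224  0.0513789 ]
```

View pics/w17.png

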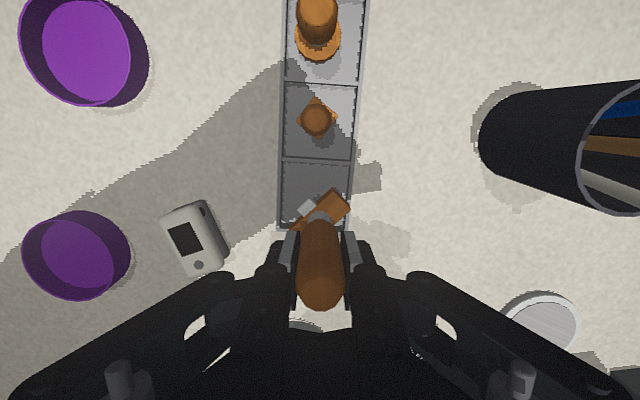

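Emit:
jog_arm --pt "-1 0.005 0 0.015 0" --pt "-1 0.005 0 0.03 0" --pt "-1 0.005 0 0.04 0" --pt "-1 0.005 0 0.046 0" --pt "-1 0.005 0 0.047 0" --pt "-1 0.005 0 0.047 0" --pt "-1 0.005 0 0.047 0"

```text
t: 22.25
tool_pos: [0.49, 0.2701, 0.0718]
orientation: [[0.156, 0.988, 0.001], [0.988, -0.156, 0.0], [0.001, 0.001, -1.0]]
force: [0.0, -0.5, 0.1]
width: 0.0205
```

Run:
```python
from draw import *
s=sense(); print(s["t"],s["tool_pos"],s["force"],s["width"])
save("wrist","w18.png",(240,120,400,280),3.7)
```

```text
22.25 [0.489955   0.27005234 0.07181305] [ 0.01530207 -0.46129904  0.09412018] 0.020530127958081814
```

View pics/w18.png

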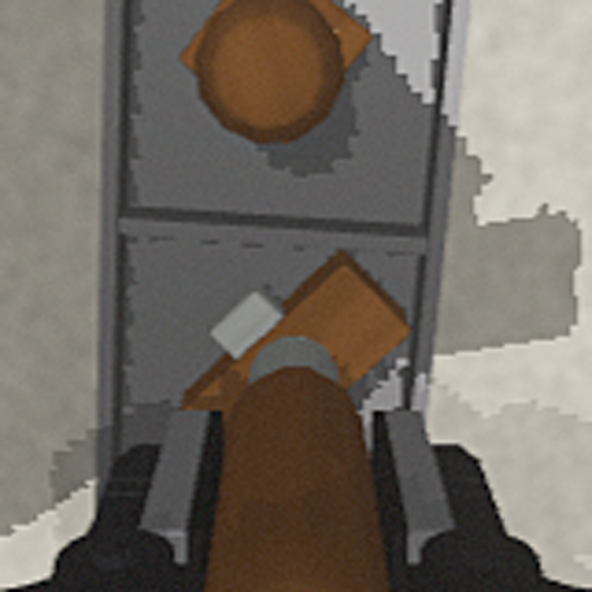

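Emit:
jog_arm --pt "-1 -0.002 -0.003 0.001 0" --pt "-1 -0.002 -0.003 0.003 0" --pt "-1 -0.002 -0.003 0.004 0" --pt "-1 -0.002 -0.003 0.005 0" --pt "-1 -0.002 -0.003 0.0055 0" --pt "-1 -0.002 -0.003 0.0055 0"

```text
t: 22.8
tool_pos: [0.4861, 0.2686, 0.0672]
orientation: [[0.156, 0.988, 0.0], [0.988, -0.156, 0.001], [0.001, 0.0, -1.0]]
force: [-5.4, -2.0, 16.0]
width: 0.0209
```

Emit:
jog_arm --pt "-1 -0.0005 0.001 -0.0006 0" --pt "-1 -0.0005 0.001 -0.0006 0" --pt "-1 -0.0005 0.001 -0.0006 0"

```text
t: 23.05
tool_pos: [0.4866, 0.2682, 0.0672]
orientation: [[0.156, 0.988, -0.001], [0.988, -0.156, 0.001], [0.001, -0.001, -1.0]]
force: [-4.7, -0.5, 10.7]
width: 0.0205
```

Emit:
jog_arm --pt "-1 0 0.0008 -0.0008 0" --pt "-1 0 0.0008 -0.0008 0" --pt "-1 0 0.0008 -0.0008 0"

```text
t: 23.3
tool_pos: [0.4881, 0.2678, 0.0673]
orientation: [[0.156, 0.988, 0.001], [0.988, -0.156, 0.0], [0.0, 0.001, -1.0]]
force: [-1.4, -0.4, 4.8]
width: 0.0205
```

Light contact with the floor (about 5 N). Opening gradually to release.

Emit:
jog_arm --pt "-0.45 0 0 0 0" --pt "-0.4 0 0 0 0" --pt "-0.3 0 0 0 0" --pt "-0.2 0 0 0 0" --pt "0 0 0 0 0" --pt "0.3 0 0 0 0" --pt "0.6 0 0 0 0" --pt "1 0 0 0 0" --pt "1 0 0 0 0" --pt "1 0 0 0 0" --pt "1 0 0 0 0"

```text
t: 24.22
tool_pos: [0.4878, 0.2676, 0.0669]
orientation: [[0.156, 0.988, -0.0], [0.988, -0.156, 0.0], [0.0, -0.0, -1.0]]
force: [0.4, -1.0, -0.3]
width: 0.0855
```

Run:
```python
from draw import *
s=sense(); print(s["t"],s["tool_pos"],s["force"],s["width"])
save("wrist","w19.png")
```

```text
24.2167 [0.48781866 0.26763763 0.06691692] [ 0.40146047 -1.03855085 -0.27615607] 0.0855314637481503
```

View pics/w19.png

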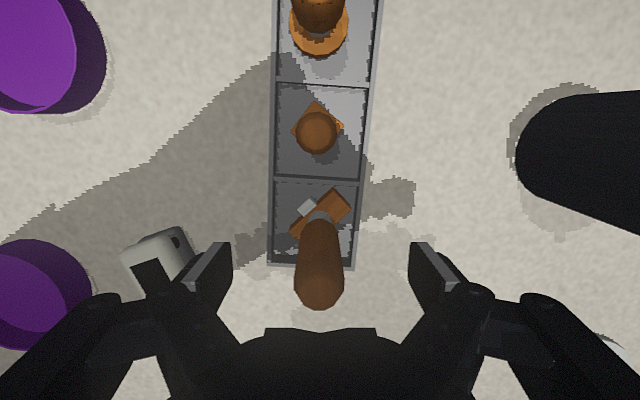

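The stamp stands free between the open pads (319,265), just as before the grasp. Retreating straight up.

Emit:
jog_arm --pt "1 0 0 -0.03 0" --pt "1 0 0 -0.07 0" --pt "1 0 0 -0.11 0" --pt "1 0 0 -0.13 0" --pt "1 0.02 0 -0.13 0" --pt "1 0.02 0 -0.13 0" --pt "1 0.02 0 -0.13 0" --pt "1 0.02 0 -0.13 0"

```text
t: 24.93
tool_pos: [0.4903, 0.2869, 0.1961]
orientation: [[0.156, 0.988, -0.001], [0.988, -0.156, -0.001], [-0.001, -0.001, -1.0]]
force: [-0.4, -0.7, 1.0]
width: 0.0854
```

Run:
```python
from draw import *
s=sense(); print(s["t"],s["tool_pos"],s["force"],s["width"],np.abs(s["qvel"]).max())
d=snapshot("wrist");wcam(d,s); draw(d,[.488,.2658],-55,"w20.png",(270,140,370,260),5)
for n in ["stamp","stamp_grip","ink_tin","stamp_round","stamp_square"]:
    print(n,[(np.round(r["position"],4).tolist(),round(r["p"],2)) for r in mark_of(n,"wrist")[:2]])
snapshot("scene")
for n in ["stamp","ink_tin","clip_dish","sanitizer","pen_cup","tin_lid","oximeter"]:
    print(n,[(np.round(r["position"],4).tolist(),round(r["p"],2)) for r in mark_of(n,"scene")[:2]])
```

```text
24.9333 [0.49029792 0.28685405 0.19612465] [-0.44466467 -0.70925164  1.00793342] 0.08541371964358344 0.009907338502370737
stamp [([0.4897, 0.267, 0.0059], 0.65), ([0.5558, 0.0946, 0.0016], 0.2)]
stamp_grip [([0.4863, 0.2673, 0.0803], 0.75), ([0.4865, 0.267, 0.0055], 0.61)]
ink_tin [([0.3341, 0.4007, 0.0042], 0.76), ([0.4359, 0.1024, 0.0], 0.74)]
stamp_round [([0.506, 0.3828, 0.0045], 0.68)]
stamp_square [([0.4969, 0.3293, 0.0027], 0.72)]
stamp [([0.4912, 0.2681, 0.0011], 0.85)]
ink_tin [([0.3364, 0.3966, 0.0051], 0.95), ([0.4336, 0.0999, 0.0015], 0.93)]
clip_dish [([0.5467, 0.0928, -0.0009], 0.73)]
sanitizer [([0.5739, -0.2614, -0.0053], 0.77), ([0.7011, -0.3677, 0.0034], 0.66)]
pen_cup [([0.6602, 0.2865, -0.0017], 0.72), ([0.4356, 0.0985, 0.011], 0.32)]
tin_lid [([0.6807, 0.0925, 0.0003], 0.68), ([0.4872, 0.2684, 0.0052], 0.17)]
oximeter [([0.3736, 0.2466, -0.0016], 0.95), ([0.5508, 0.0917, -0.0017], 0.57)]
```

View pics/w20.png

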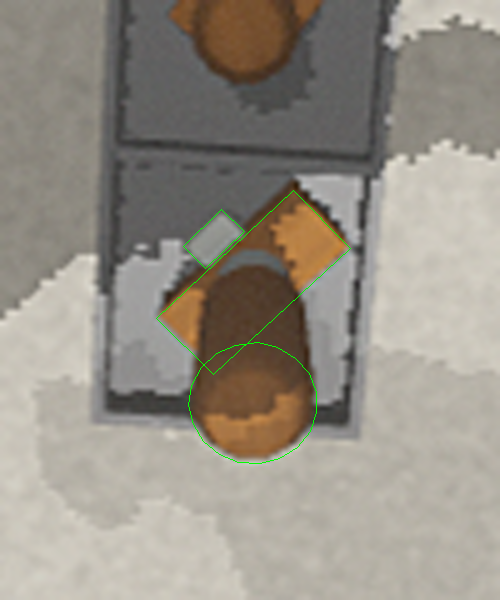

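The stamp stands upright in its compartment, and the outline drawn for its starting pose fits it. Handing in.

Run:
```python
from rig import *
print(job_done()); print(sense()["t"])
```

```text
the job is handed in; nothing more can be done
None
the job is handed in; nothing more can be done
```

I inked the tall oblong stamp and stamped the prescription, inked it again and stamped the slip, then stood it back in its own tray compartment. I handed the job in after about 25 s of robot time; it returned no verdict.

- **Dips:** the wrist force showed about 8 N on the first dip and 5.5 N on the second. Both were within a few mm of the pad's centre.
- **Prescription:** I pressed with about 6.5 N, square to within about 1°. The last picture put the stamp 1.5–2.5 mm off the box's centre, inside the 6 mm allowed. The estimates of how the face sat in the grip disagreed by about 2 mm.
- **Slip:** I pressed with about 6.5 N, and the stamp was about 1 mm off the box's centre.
- **Marks:** no ink shows on either sheet in the top camera picture, so the marks themselves could not be checked.
- **Putting back:** the stamp briefly pressed on the tray floor with about 17 N. I eased that to about 5 N before opening the fingers.
- **Last check:** the stamp stands upright and released, within about 2 mm of where it started. The ink tin, clip dish, sanitizer, pen cup, lid, oximeter and other two stamps read within about 5 mm of their starting places. I saw the reflex hammer only in pictures and did not measure it.

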